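# Set the height of a bar rest and close its cam lever

## Task

Take the T-shaped bar rest out of its wooden parking block, set its tapered foot into the sleeve of the blue-based stand and lower it until its red ring is level with the sleeve's rim, off the sleeve's floor. Hold it at that height and turn it anticlockwise (seen from above), so that its crossbar pushes the upright pin of the yellow cam lever, open until then, round to its closed stop. Finish while still holding the rest upright at the red ring with the lever closed; do not let go, and leave the things around it where they are.

Things in the scene. Friction and masses are not known exactly. Their poses are not given: they have to be found in the camera images.
- rest_head (a point): Loose grey T-shaped bar rest, about 0.2 kg (varies), 125 mm tall: a level crossbar 84 mm long (its x axis), 16 mm thick (its y axis) and 24 mm high on an upright steel rod 12 mm in diameter; two lips at the crossbar's ends rise 6 mm above its flat top. This point is the crossbar's centre, the place to grip (across the 16 mm), 107 mm above the foot and 42 mm above the red ring. z points up. It starts standing upright in the parking block
- red_ring (a point): Middle of the 3 mm wide red ring round the rod, on the rod's axis, 65 mm above the foot and 30 mm below the crossbar's underside. A black ring 20 mm lower on the rod is not used
- rest_foot (a point): Centre of the rod's foot end, 107 mm below the crossbar's centre. The foot tapers from 12 mm to 8 mm diameter over its last 18 mm
- parking_hole (a point): Centre of the mouth of the upright hole (13 mm wide, 40 mm deep) in the fixed wooden parking block, 60 x 60 x 45 mm; the mouth is in its top, 45 mm above the desk
- sleeve_rim (a point): Centre of the open top rim of the stand's upright aluminium sleeve, 100 mm above the desk; bore 16 mm, outside 28 mm, floor of the bore 90 mm below the rim, so a rest that is let go drops. z points up. The stand is fixed, on a blue base plate 90 x 90 x 10 mm
- lever_pin (a point): Point on the axis of the yellow cam lever's upright pin, 37 mm above the rim's height and 34 mm out from the sleeve's axis. The pin has 8 mm diameter and rises to 44 mm above the rim, so it overlaps the lower 14 mm of the crossbar when the red ring is level with the rim (crossbar then 30 to 54 mm above the rim). Below it the lever's arm runs just beneath the rim to a yellow band round the sleeve
- cam_lever (a joint): Angle of the cam lever about the sleeve's upright axis: 0 fully open, growing anticlockwise seen from above to 0.9 rad at the closed stop. It stays where it is left; friction 0.08 N m, that is about 2.5 N at the pin. It starts between 0 and 0.12
- steel_bar: Loose bystander: flat steel bar 220 x 10 x 8 mm lying on the desk, origin under its centre
- oil_bottle: Loose bystander: small oil bottle with red spout, 41 mm wide, 118 mm tall, standing; origin under its centre
- marker: Loose bystander: black and white marker pen 135 x 17 x 16 mm, lying; origin under its centre
- v_block: Loose bystander: grey steel V-block 40 x 40 x 30 mm; origin under its centre
Things that resemble listed ones, but are neither listed nor needed, are in the scene too. Of the things like the part that bears rest_head, leave any that is green; of the rest the larger one is meant.

How it is judged (in metres and radians):
On the way, in this order (a step that is already met when the one before it is completed fails the run):
1. the foot of the rest is in the sleeve, with the lever still open (horizontal distance between rest_foot and sleeve_rim below 0.008 m and z of rest_foot in the frame of sleeve_rim below -0.005 m and value of joint cam_lever below 0.3 rad), for 0.05 s.
2. the rest is held upright with its red ring level with the rim (within 5 mm), with the lever still open (z of red_ring in the frame of sleeve_rim between -0.005 and 0.005 m and horizontal distance between red_ring and sleeve_rim below 0.006 m and angle between rest_head's own z axis and vertical below 0.1 rad and value of joint cam_lever below 0.3 rad and contact force between the fingers and bar_rest above 2 N), for 0.2 s.
At the end, for the whole second after the job is handed in: The lever is closed (over 0.8 of 0.9 rad) and the gripper still holds the rest (over 2 N), at rest and upright (within 0.1 rad) in the sleeve, red ring level with the rim within 5 mm, its foot thus about 25 mm clear of the sleeve floor (z of red_ring in the frame of sleeve_rim between -0.005 and 0.005 m and horizontal distance between red_ring and sleeve_rim below 0.006 m and angle between rest_head's own z axis and vertical below 0.1 rad and horizontal distance between rest_foot and sleeve_rim below 0.008 m and z of rest_foot in the frame of sleeve_rim below -0.005 m and value of joint cam_lever above 0.8 rad and contact force between the fingers and bar_rest above 2 N and linear speed of bar_rest below 0.02 m/s); the arm keeps its last pose, push and grip.
It fails at once if the lever is pushed past 0.4 rad while the red ring is more than 10 mm from the rim (value of joint cam_lever above 0.4 rad and not (z of red_ring in the frame of sleeve_rim between -0.01 and 0.01 m and horizontal distance between red_ring and sleeve_rim below 0.006 m)).
It fails at once if the steel bar is moved by more than 30 mm (distance of steel_bar from where it was at the start of the episode above 0.03 m).
It fails at once if the oil bottle is moved by more than 30 mm (distance of oil_bottle from where it was at the start of the episode above 0.03 m).
It fails at once if the marker is moved by more than 30 mm (distance of marker from where it was at the start of the episode above 0.03 m).
It fails at once if the v block is moved by more than 30 mm (distance of v_block from where it was at the start of the episode above 0.03 m).
It also fails if it takes over 51 s, if anything falls off the work surface, if the arm or the gripper's body presses on something with over 40 N, if the wrist force passes 120 N, or if a joint passes its speed limit or range.

## Robot

A 6-joint arm with a two-finger parallel gripper is mounted at the origin on a cart in front of the work surface, level with it; the furniture and walls round the work are solid. World frame = base frame: x ahead of the robot, y to its left, z up, the work surface at z = 0. Lengths are in mm, angles in rad, forces in N, time in s.
With the tool pointing down it reaches from about 350 to 850 mm from the base axis. Payload 8.1 kg.
Tool frame: the origin (TCP) lies at the very end of the fingers, on their centre line; the grasp point (between the pads) lies grip_point_offset behind it (grip_point_offset is the distance from the TCP to the grasp point, in mm); z points along the fingers, y is the line along which they close (so a half turn about z gives the same grasp; the last joint's range is limited). The gripper opens to 85 mm and grips with 20 to 120 N. Pads are 22 mm wide; open, the fingers measure 114 mm over their backs; the gripper's body (76 mm by 85 mm) begins 54 mm behind the grasp point. The pads swing forward as they close: fully open they stand 13 mm farther back than shut.
Start: joints at [1.241, 0.13, 1.488, -0, 1.523, -0.085], TCP at [145.395, 582.122, 231.292] pointing down, gripper open.
Joint ranges: [-2.96, 2.96], [-0.89, 2.26], [0.02, 2.5], [-1.34, 4.48], [0, 2.73], [-2.66, 2.66]. Speed limits (rad/s): [2.39, 2.39, 2.79, 3.14, 3.14, 3.14].

## Interface

Orientations are given as [roll, pitch, yaw] about the fixed x, y, z axes, in that order (R = Rz(yaw) Ry(pitch) Rx(roll)).
In Python, from bench import read_state, get_image, sign_off, grip_point_offset gives the robot as it stands.
- The arm moves only by the tool move_arm, never from a script. Its argument "motion" is a list of rows, each a list of 6 numbers: the shift along the world's x, y, z in cm, then the turn, a rotation vector about the world's x, y, z in units of 5 degrees (1.0 is 5 degrees). A call has 1 to 8 rows; each row shifts and turns the commanded pose from where the row before left it; what a row does not reach is not made up. A row lasts 1/10 s, in which the tool goes at most 50 mm and 8.59 degrees, less where a joint would pass 70% of its speed; a pose out of reach is approached as far as the arm can. A call with a gripper value outside its range is refused whole. "gripper" is the opening, from -1 (shut) to 1 (fully open), set as the call begins (left out, the last holds). The fingers move at their own pace and stop on an object; "grip_force" is the grip in N (left out, the last holds). Time passes only in rows, so rows that do not move let the fingers close. It gives the time, the measured TCP pose, the force, the opening and the grip force at its end, in the units of the state.
- read_state(): the state, without advancing time (a new reading comes with each control period).
- get_image(name): name is "side" or "top"; returns a dict with "frame" (420x560x3 uint8, red, green, blue), "camera_matrix" (3x3 intrinsics, pixels), "position" and "orientation" of the camera in the world. Camera axes: x right, y up, looking along -z (the intrinsics and any distortion apply to the point x, -y, -z); pixel columns grow to the right and rows downward; lengths in mm; the calibration is good to about 2 mm. A picture is of the moment at which its call begins. There is no depth.
- sign_off(): hands the job in; it is judged then, once.
The state is a dict: "clock": time; "joint_pos": joint angles; "qd": joint speeds; "joint_torque": joint torques, N m; "tcp_pos": TCP position; "tcp_rot": TCP orientation; "wrist_force": force on the tool from outside, world axes, zero at the start; "wrist_torque": the same for the moment, N m; "width": finger opening in mm; "gripper_force": force on a finger pad.
Only numpy, scipy, OpenCV 4.12 (cv2) and the standard library are available. Lean on these libraries where they do the work, as an engineer would, in place of code of your own. Each camera call takes 0.05 s, during which the arm holds its last target. There are 200 camera calls.

## Working session

There is one attempt and no reset: what is moved stays moved. The work goes in short steps, Python scripts to look and compute and a tool call to move; the robot and the scene stay as the last step left them, time stands still between calls to the robot, and variables do not carry over. Pictures are saved under pics/ and viewed, at most 10 in all, crops included, and the job is handed in when it is done.

Besides the shell and the picture viewer there is one more tool, called after "Request:" as name([rows], argument=value, ...), one row to a line, values as JSON. move_arm: Moves the arm, as the interface text tells. Its arguments: {"type":"object","properties":{"motion":{"type":"array"},"gripper":{"type":"number"},"grip_force":{"type":"number"}},"required":["motion"]}

```bash
mkdir -p pics; cat > h.py <<'E'
import numpy as np, cv2
from bench import *
from scipy.spatial.transform import Rotation as R
def rot(o):
    o=np.array(o,float)
    if o.shape==(3,3): return o
    return R.from_euler('xyz',o).as_matrix() if o.size==3 else R.from_quat(o).as_matrix()
def snap(n,f):
    im=get_image(n); cv2.imwrite(f,im['frame'][:,:,::-1])
    np.savez('pics/'+n+'.npz',K=im['camera_matrix'],p=im['position'],o=rot(im['orientation'])); return im
def cam(n): d=np.load('pics/'+n+'.npz'); return d['K'],d['p'],d['o']
def ray(n,u,v):
    K,p,o=cam(n); d=np.linalg.inv(K)@[u,v,1]; return p,o@np.array([d[0],-d[1],-d[2]])
def atz(n,u,v,z):
    p,d=ray(n,u,v); return p+d*(z-p[2])/d[2]
def proj(n,X):
    K,p,o=cam(n); c=o.T@(np.array(X,float)-p); q=K@[c[0],-c[1],-c[2]]; return q[:2]/q[2]
E
python3 - <<'E'
from h import *
a=snap('top','pics/top0.png');b=snap('side','pics/side0.png')
for x in(a,b): print(x['position'],x['orientation'],x['camera_matrix'],[k for k in x])
print(read_state(),grip_point_offset)
for n in('top','side'):
    i=cv2.imread(f'pics/{n}0.png'); cv2.imwrite(f'pics/{n}0b.png',cv2.resize(i,(800,600),interpolation=cv2.INTER_CUBIC))
E
```

```text
[ 405.00492707   28.7605544  1099.74056234] [ 0.13858362 -0.02703941 -1.54470114] [[414.70728311   0.         280.49361921]
 [  0.         414.70728311 213.74852694]
 [  0.           0.           1.        ]] ['frame', 'camera_matrix', 'position', 'orientation']
[ 111.14957863 -824.70077648  817.03071866] [ 0.92692994  0.0014192  -0.48730993] [[448.44328342   0.         277.21213057]
 [  0.         448.44328342 211.23380566]
 [  0.           0.           1.        ]] ['frame', 'camera_matrix', 'position', 'orientation']
{'clock': 0.1, 'joint_pos': array([ 1.24058739e+00,  1.31091947e-01,  1.48915465e+00,  1.94060880e-05,
        1.52300564e+00, -8.54147732e-02]), 'qd': array([-2.18053005e-03, -6.72685770e-04, -6.50953707e-04,  4.45001658e-04,
       -9.95705710e-05,  1.35843505e-03]), 'joint_torque': array([ 4.18746267e-04, -5.70943701e+01, -5.01949096e+01, -1.22959409e-04,
        7.73942156e-03, -6.41141651e-05]), 'tcp_pos': array([145.23510609, 581.6537043 , 230.35420282]), 'tcp_rot': array([-3.13994077e+00, -1.60892974e-04,  2.89679741e+00]), 'wrist_force': array([-0.74425852,  0.24769586, -0.3215689 ]), 'wrist_torque': array([0.00229089, 0.00089535, 0.02618852]), 'gripper_force': 0.0, 'width': 85.16886415715278} 18.700000000000003
```

View pics/top0b.png

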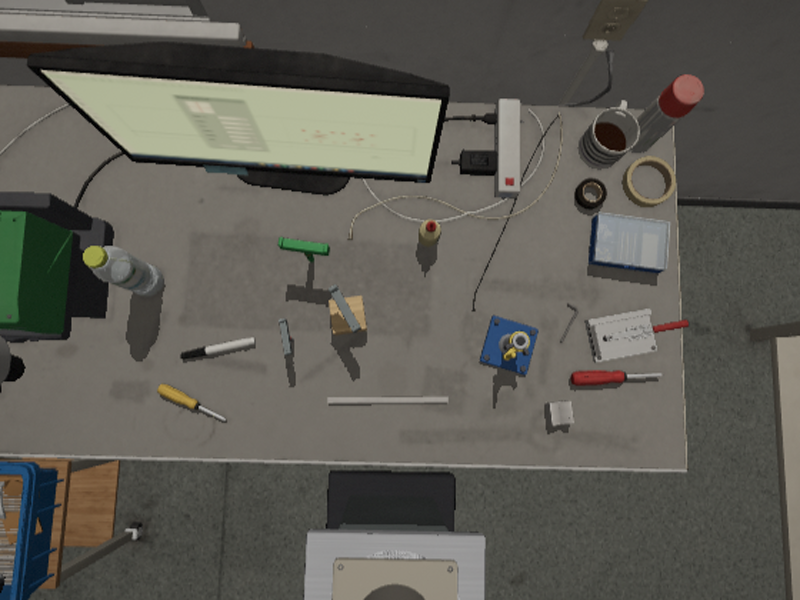

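View pics/side0b.png

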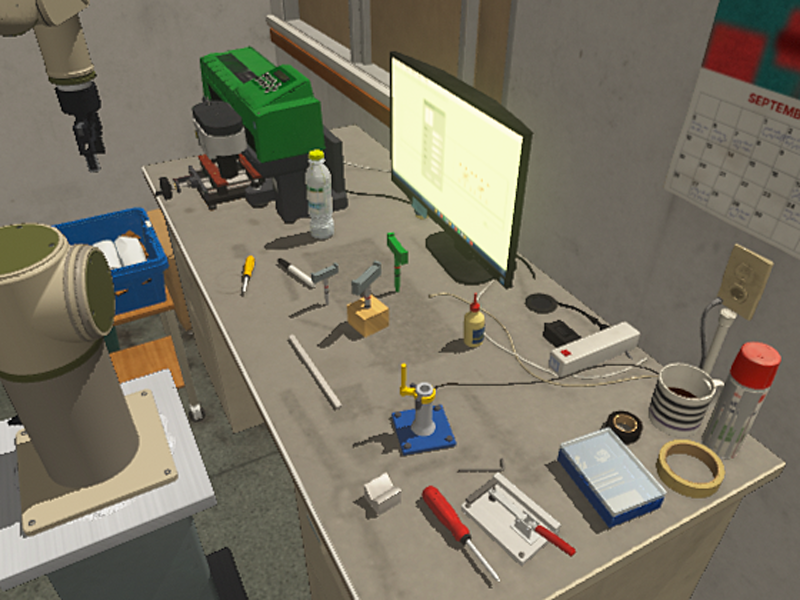

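The top view shows the rest in its block at about (345,310) and the stand at (518,342), with the lever pin near (510,354). The side view shows the same rest at (366,280), the sleeve rim at (425,390) and the pin top at (403,366). All of these are in the 800 px pictures.

```bash
python3 - <<'E'
import cv2,numpy as np
t=cv2.imread('pics/top0.png');s=cv2.imread('pics/side0.png')
def c(i,u,v,w,h,k): return cv2.resize(i[v:v+h,u:u+w],None,fx=k,fy=k,interpolation=cv2.INTER_CUBIC)
# 50x75 crops at x8 -> 400x300 : each 50 wide,37 high
o=np.vstack([np.hstack([c(t,217,195,50,37,8),c(t,333,220,50,37,8)]),np.hstack([c(s,235,178,50,37,8),c(s,271,250,50,37,8)])])
cv2.imwrite('pics/crop1.png',o)
E
```

```text
(no output)
```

View pics/crop1.png

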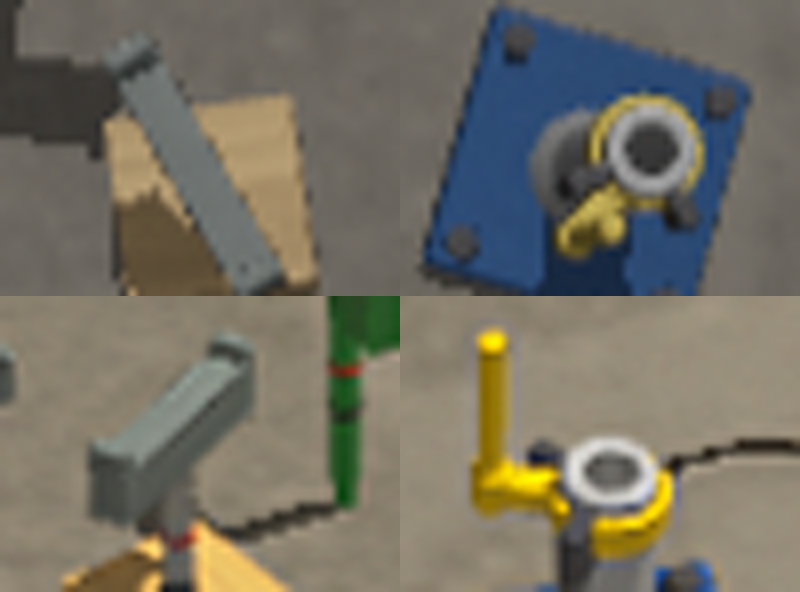

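```bash
python3 - <<'E'
from h import *
def P(n,u0,v0,cu,cv): return (u0+(cu+.5)/8-.5, v0+(cv+.5)/8-.5)
T=lambda cu,cv:P('top',217,195,cu,cv)
T2=lambda cu,cv:P('top',333,220,cu-400,cv)
S=lambda cu,cv:P('side',235,178,cu,cv-296)
S2=lambda cu,cv:P('side',271,250,cu-400,cv-296)
def tri(a,b):
    (p,d),(q,e)=ray('top',*a),ray('side',*b); d=d/np.linalg.norm(d);e=e/np.linalg.norm(e)
    s=np.linalg.lstsq(np.c_[d,-e],q-p,rcond=None)[0]; A=p+d*s[0];B=q+e*s[1]; return (A+B)/2,np.linalg.norm(A-B)
print('rim',atz('top',*T2(652,150),100),atz('side',*S2(610,470),100),tri(T2(652,150),S2(610,470)))
for c in((570,245),(610,225)): print('pin',atz('top',*T2(*c),144),tri(T2(*c),S2(492,340)))
print('pin side',atz('side',*S2(492,340),144))
print('farlip outer mid top',atz('top',*T(128,44),130),'side',atz('side',*S(236,342),130))
print('near lip outer side',atz('side',*S(110,452),130), 'nearlip top crop', atz('top',*T(264,284),130))
print('ring side', [atz('side',*S(180,540),z) for z in(70,)])
# hole block corners top at z=45
for c in((105,120),(290,95)): print('block',atz('top',*T(*c),45))
E
```

```text
rim [ 491.01322578 -199.1114751   100.        ] [ 490.76746096 -200.78275317  100.        ] (array([ 491.31673632, -199.51234829,   98.59135808]), np.float64(0.3925656355535803))
pin [ 459.06554968 -165.21737608  144.        ] (array([ 464.21721535, -169.15449967,  134.2964112 ]), np.float64(9.927880695076677))
pin [ 465.15538477 -176.83022056  144.        ] (array([ 465.30703217, -177.35361773,  141.56354203]), np.float64(0.003639608735235269))
pin side [ 464.02776002 -179.68822385  144.        ]
farlip outer mid top [570.23682171 120.28806319 130.        ] side [567.21090632 116.13560604 130.        ]
near lip outer side [500.37769503  76.32456104 130.        ] nearlip top crop [500.18288562  77.56931484 130.        ]
ring side [array([533.35364151,  94.83193646,  70.        ])]
block [559.80724816 134.62010119  45.        ]
block [569.70878001  75.72872672  45.        ]
```

The rest's axis is at about (535, 99.5), with the bar at 31° and its centre at z≈112. The rim centre is at (491, -200) and the pin is at 140° seen from the sleeve. I'll turn the tool so its y axis is at -59°, which leaves joint 6 free for the whole anticlockwise turn.

Request:
move_arm([
  [2.3, -2.85, 0.2, 0, 0, -1.6],
  [2.3, -2.85, 0.2, 0, 0, -1.6],
  [2.3, -2.85, 0.2, 0, 0, -1.6],
  [2.3, -2.85, 0.2, 0, 0, -1.6],
  [2.3, -2.85, 0.2, 0, 0, -1.6],
  [2.3, -2.85, 0.2, 0, 0, -1.6],
  [2.3, -2.85, 0.2, 0, 0, -1.6],
  [2.3, -2.85, 0.2, 0, 0, -1.6],
], gripper=0.3)

```text
clock: 0.9
tcp_pos: [329.9, 352.7, 247.0]
tcp_rot: [-3.141, 0.0, 1.774]
wrist_force: [0.4, 0.2, -0.0]
width: 55.5
gripper_force: 0.0
```

Request:
move_arm([
  [2.3, -2.85, 0, 0, 0, -1.6],
  [2.3, -2.85, 0, 0, 0, -1.6],
  [2.3, -2.85, 0, 0, 0, -1.6],
  [2.3, -2.85, 0, 0, 0, -1.6],
  [2.3, -2.85, 0, 0, 0, -1.6],
  [2.3, -2.85, 0, 0, 0, -1.6],
  [2.3, -2.85, 0, 0, 0, -1.6],
  [2.3, -2.85, 0, 0, 0, -1.6],
])

```text
clock: 1.7
tcp_pos: [513.9, 124.7, 246.9]
tcp_rot: [-3.141, 0.001, 0.657]
wrist_force: [-0.1, 0.7, 0.2]
width: 55.3
gripper_force: 0.0
```

Request:
move_arm([
  [0, 0, 0, 0, 0, 0],
  [0, 0, 0, 0, 0, 0],
  [0, 0, 0, 0, 0, 0],
])

```text
clock: 2.0
tcp_pos: [512.8, 126.6, 246.9]
tcp_rot: [-3.141, 0.001, 0.664]
wrist_force: [0.0, 0.1, 0.0]
width: 55.6
gripper_force: 0.0
```

Request:
move_arm([
  [1.1, -1.35, -2.0, 0, 0, -0.7],
  [1.12, -1.35, -2.0, 0, 0, -0.7],
  [0, 0, -2.0, 0, 0, 0],
  [0, 0, -2.0, 0, 0, 0],
  [0, 0, -2.0, 0, 0, 0],
  [0, 0, 0, 0, 0, 0],
  [0, 0, 0, 0, 0, 0],
])

```text
clock: 2.7
tcp_pos: [535.0, 100.0, 147.5]
tcp_rot: [-3.141, 0.001, 0.542]
wrist_force: [0.7, 1.1, 0.1]
width: 55.4
gripper_force: 0.0
```

```bash
python3 - <<'E'
from h import *
snap('top','pics/t1.png');snap('side','pics/s1.png')
t=cv2.imread('pics/t1.png');s=cv2.imread('pics/s1.png')
c=lambda i,u,v,w,h,k: cv2.resize(i[v:v+h,u:u+w],None,fx=k,fy=k,interpolation=cv2.INTER_CUBIC)
cv2.imwrite('pics/crop2.png',np.hstack([c(t,202,175,80,110,5),c(s,215,138,80,110,5)]))
E
```

```text
(no output)
```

View pics/crop2.png

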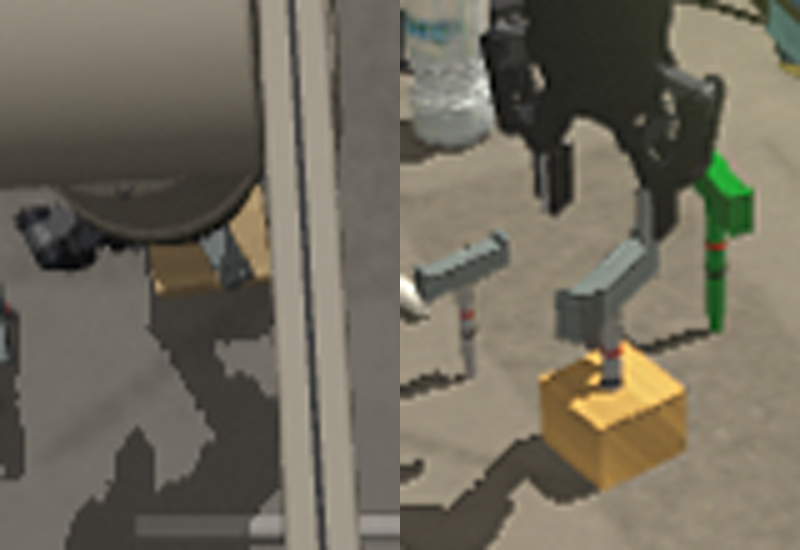

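The open fingers are above and astride the bar in the side view, with tips at about (553,212) and (660,238) in the crop. I'll descend and grip.

Request:
move_arm([
  [0, 0, -1.4, 0, 0, 0],
  [0, 0, -1.4, 0, 0, 0],
  [0, 0, -1.4, 0, 0, 0],
  [0, 0, -1.2, 0, 0, 0],
  [0, 0, 0, 0, 0, 0],
  [0, 0, 0, 0, 0, 0],
])

```text
clock: 3.4
tcp_pos: [535.1, 99.1, 92.6]
tcp_rot: [-3.141, 0.001, 0.54]
wrist_force: [0.3, -0.2, 0.2]
width: 55.6
gripper_force: 0.0
```

Request:
move_arm([
  [0, 0, 0, 0, 0, 0],
  [0, 0, 0, 0, 0, 0],
  [0, 0, 0, 0, 0, 0],
  [0, 0, 0, 0, 0, 0],
  [0, 0, 0, 0, 0, 0],
  [0, 0, 0, 0, 0, 0],
], gripper=-0.4, grip_force=40)

```text
clock: 4.0
tcp_pos: [535.6, 99.1, 93.4]
tcp_rot: [3.142, -0.0, 0.541]
wrist_force: [1.2, 0.5, 0.6]
width: 25.8
gripper_force: 0.0
```

Request:
move_arm([
  [0, 0, 0, 0, 0, 0],
  [0, 0, 0, 0, 0, 0],
  [0, 0, 0, 0, 0, 0],
  [0, 0, 0, 0, 0, 0],
  [0, 0, 0, 0, 0, 0],
  [0, 0, 0, 0, 0, 0],
], gripper=-1, grip_force=80)

```text
clock: 4.6
tcp_pos: [535.8, 99.1, 93.5]
tcp_rot: [3.141, -0.0, 0.541]
wrist_force: [0.3, 0.2, 2.9]
width: 15.0
gripper_force: 78.0
```

Request:
move_arm([
  [0, 0, 0.5, 0, 0, 0],
  [0, 0, 1.0, 0, 0, 0],
  [0, 0, 1.5, 0, 0, 0],
  [0, 0, 2.0, 0, 0, 0],
  [0, 0, 2.5, 0, 0, 0],
  [0, 0, 3.0, 0, 0, 0],
  [0, 0, 3.5, 0, 0, 0],
  [0, 0, 3.5, 0, 0, 0],
])

```text
clock: 5.4
tcp_pos: [535.0, 99.2, 270.7]
tcp_rot: [-3.141, 0.0, 0.541]
wrist_force: [0.1, 0.5, -1.0]
width: 14.9
gripper_force: 78.2
```

```bash
python3 - <<'E'
from h import *
print({k:read_state()[k] for k in('tcp_pos','tcp_rot','wrist_force','wrist_torque','joint_pos','width')})
E
```

```text
{'tcp_pos': array([534.95984343,  99.2004109 , 270.67273637]), 'tcp_rot': array([-3.14130946e+00,  1.53958419e-04,  5.40713908e-01]), 'wrist_force': array([ 0.08280203,  0.49496144, -0.95968337]), 'wrist_torque': array([-0.02966055, -0.04851378,  0.01021038]), 'joint_pos': array([ 8.89829461e-02, -3.43491099e-02,  1.58692936e+00,  1.87609847e-04,
        1.58927454e+00,  1.11906883e+00]), 'width': 14.943539702941028}
```

Request:
move_arm([
  [-0.36, -2.5, 0, 0, 0, 1.1],
  [-0.36, -2.5, 0, 0, 0, 1.1],
  [-0.36, -2.5, 0, 0, 0, 1.1],
  [-0.36, -2.5, 0, 0, 0, 1.1],
  [-0.36, -2.5, 0, 0, 0, 1.1],
  [-0.36, -2.5, 0, 0, 0, 1.1],
])

```text
clock: 6.0
tcp_pos: [513.5, -51.7, 269.6]
tcp_rot: [3.141, -0.0, 1.121]
wrist_force: [0.9, -0.2, -1.9]
width: 14.8
gripper_force: 78.2
```

Request:
move_arm([
  [-0.36, -2.5, 0, 0, 0, 1.1],
  [-0.36, -2.5, 0, 0, 0, 1.1],
  [-0.36, -2.5, 0, 0, 0, 1.1],
  [-0.36, -2.5, 0, 0, 0, 1.1],
  [-0.36, -2.5, 0, 0, 0, 1.1],
  [-0.36, -2.4, 0, 0, 0, 1.1],
  [0, 0, 0, 0, 0, 0],
  [0, 0, 0, 0, 0, 0],
])

```text
clock: 6.8
tcp_pos: [492.2, -199.9, 269.1]
tcp_rot: [3.141, -0.0, 1.69]
wrist_force: [0.8, 0.7, -2.5]
width: 15.0
gripper_force: 78.2
```

Request:
move_arm([
  [0, 0, -2, 0, 0, 0],
  [0, 0, -2, 0, 0, 0],
  [0, 0, -1.5, 0, 0, 0],
  [0, 0, 0, 0, 0, 0],
  [0, 0, 0, 0, 0, 0],
  [0, 0, 0, 0, 0, 0],
])

```text
clock: 7.4
tcp_pos: [493.1, -199.9, 214.7]
tcp_rot: [3.14, 0.001, 1.693]
wrist_force: [-0.2, -0.4, -1.1]
width: 14.7
gripper_force: 78.3
```

```bash
python3 - <<'E'
from h import *
snap('top','pics/t2.png');snap('side','pics/s2.png')
t=cv2.imread('pics/t2.png');s=cv2.imread('pics/s2.png')
c=lambda i,u,v,w,h,k: cv2.resize(i[v:v+h,u:u+w],None,fx=k,fy=k,interpolation=cv2.INTER_CUBIC)
cv2.imwrite('pics/crop3.png',np.hstack([c(t,333,205,50,75,8),c(s,271,222,50,75,8)]))
print(read_state()['tcp_pos'])
E
```

```text
[ 493.03482568 -200.07146303  214.61708064]
```

View pics/crop3.png

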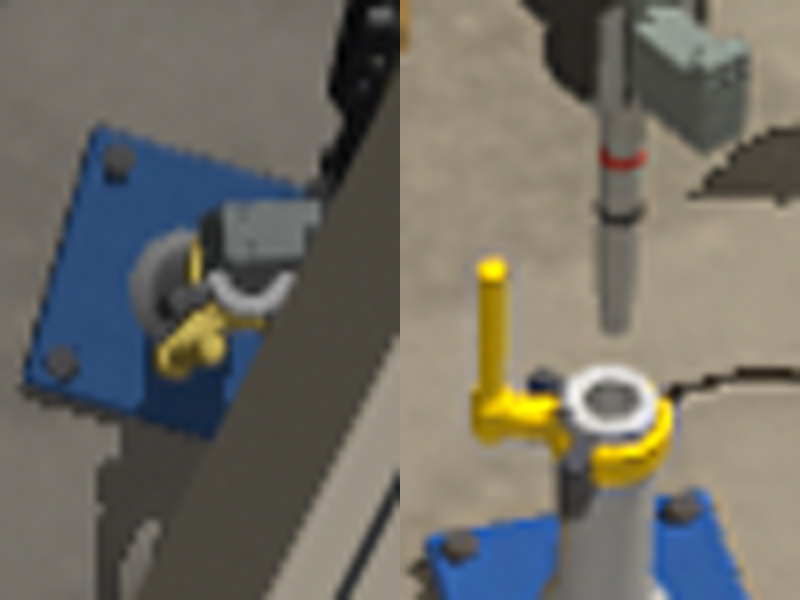

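```bash
python3 - <<'E'
from h import *
S=lambda cu,cv:(271+(cu-400+.5)/8-.5,222+(cv+.5)/8-.5)
inv=lambda q:((q[0]-271+.5)*8+399.5,(q[1]-222+.5)*8-.5)
T=np.array([493.03,-200.07,214.62]);
for n,z in(('head',18.7),('red',-23.3),('black',-43.3),('foot',-88.3)):
    print(n,np.round(inv(proj('side',T+[0,0,z])),1))
print('rim',np.round(inv(proj('side',[491.2,-199.7,100])),1))
for z in (122,126.3,130): print(atz('side',*S(615,329),z))
print('rim side',atz('side',*S(610,400),100))
E
```

```text
head [628.9  25.3]
red [624.5 148. ]
black [622.5 204.2]
foot [618.1 325.7]
rim [609.4 395.1]
[ 493.98200579 -196.90765922  122.        ]
[ 491.61350697 -200.79167518  126.3       ]
[ 489.57549636 -204.13373542  130.        ]
rim side [ 490.36909943 -201.47488834  100.        ]
```

Request:
move_arm([
  [-0.15, 0.03, 0, 0, 0, 0],
  [0, 0, -0.8, 0, 0, 0],
  [0, 0, -0.8, 0, 0, 0],
  [0, 0, -0.8, 0, 0, 0],
  [0, 0, -0.8, 0, 0, 0],
  [0, 0, 0, 0, 0, 0],
  [0, 0, 0, 0, 0, 0],
])

```text
clock: 8.2
tcp_pos: [490.7, -199.4, 180.8]
tcp_rot: [-3.141, -0.001, 1.693]
wrist_force: [-0.1, -0.5, -1.8]
width: 14.9
gripper_force: 78.3
```

Request:
move_arm([
  [0, 0, -0.6, 0, 0, 0],
  [0, 0, -0.6, 0, 0, 0],
  [0, 0, -0.6, 0, 0, 0],
  [0, 0, 0, 0, 0, 0],
  [0, 0, 0, 0, 0, 0],
])

```text
clock: 8.7
tcp_pos: [490.7, -199.5, 163.0]
tcp_rot: [-3.141, -0.0, 1.693]
wrist_force: [0.5, 0.1, -1.1]
width: 15.3
gripper_force: 78.2
```

Request:
move_arm([
  [0, 0, -0.6, 0, 0, 0],
  [0, 0, -0.6, 0, 0, 0],
  [0, 0, -0.6, 0, 0, 0],
  [0, 0, -0.6, 0, 0, 0],
  [0, 0, 0, 0, 0, 0],
  [0, 0, 0, 0, 0, 0],
])

```text
clock: 9.3
tcp_pos: [490.7, -199.5, 139.0]
tcp_rot: [-3.141, -0.0, 1.693]
wrist_force: [-0.2, 0.7, -1.8]
width: 14.7
gripper_force: 78.3
```

Request:
move_arm([
  [0, 0, -0.6, 0, 0, 0],
  [0, 0, -0.6, 0, 0, 0],
  [0, 0, -0.3, 0, 0, 0],
  [0, 0, 0, 0, 0, 0],
  [0, 0, 0, 0, 0, 0],
  [0, 0, 0, 0, 0, 0],
  [0, 0, 0, 0, 0, 0],
])

```text
clock: 10.0
tcp_pos: [491.1, -199.7, 124.6]
tcp_rot: [3.141, 0.0, 1.693]
wrist_force: [-0.3, 0.6, -2.4]
width: 14.8
gripper_force: 78.3
```

```bash
python3 - <<'E'
from h import *
snap('top','pics/t3.png');snap('side','pics/s3.png')
t=cv2.imread('pics/t3.png');s=cv2.imread('pics/s3.png')
c=lambda i,u,v,w,h,k: cv2.resize(i[v:v+h,u:u+w],None,fx=k,fy=k,interpolation=cv2.INTER_CUBIC)
cv2.imwrite('pics/crop4.png',np.hstack([c(t,333,205,50,75,8),c(s,271,222,50,75,8)]))
print(read_state()['tcp_pos'])
E
```

```text
[ 491.04042854 -199.6431474   124.52743888]
```

View pics/crop4.png

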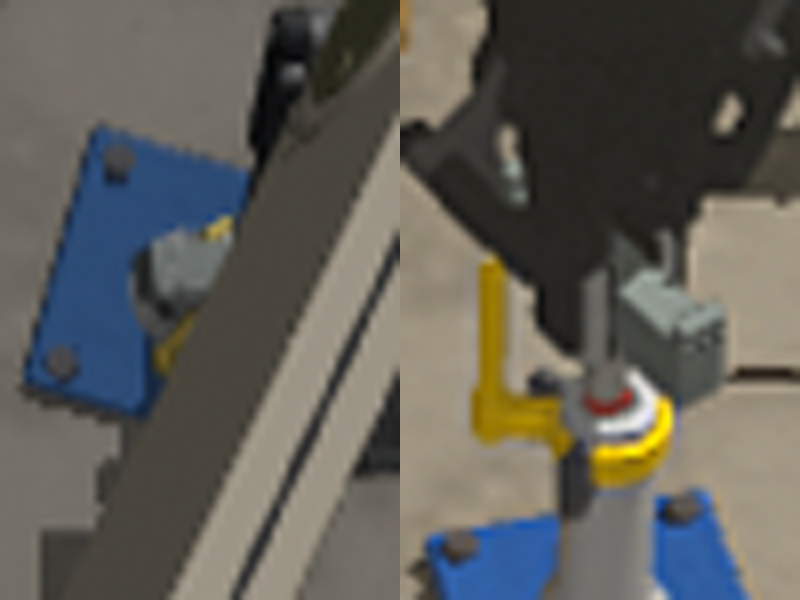

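Request:
move_arm([
  [0.03, 0, -0.1, 0, 0, 0.6],
  [0, 0, 0, 0, 0, 0.8],
  [0, 0, 0, 0, 0, 0.8],
  [0, 0, 0, 0, 0, 0.8],
  [0, 0, 0, 0, 0, 0.8],
  [0, 0, 0, 0, 0, 0.6],
  [0, 0, 0, 0, 0, 0.6],
  [0, 0, 0, 0, 0, 0],
])

```text
clock: 10.9
tcp_pos: [491.4, -199.5, 123.4]
tcp_rot: [3.141, 0.0, 2.13]
wrist_force: [-0.9, 0.4, -2.0]
width: 14.6
gripper_force: 78.2
```

```bash
python3 - <<'E'
from h import *
print({k:read_state()[k] for k in('tcp_pos','tcp_rot','wrist_force','wrist_torque','joint_pos','width')})
E
```

```text
{'tcp_pos': array([ 491.42700928, -199.46409025,  123.43354304]), 'tcp_rot': array([3.14108416e+00, 1.51655980e-04, 2.12973565e+00]), 'wrist_force': array([-0.9252552 ,  0.40152625, -1.95542301]), 'wrist_torque': array([ 0.11919628, -0.10948219, -0.00974118]), 'joint_pos': array([-4.82509857e-01,  2.07181758e-02,  1.80447554e+00,  3.74403992e-04,
        1.31601128e+00, -1.04154351e+00]), 'width': 14.60726229191068}
```

Request:
move_arm([
  [0, 0, 0, 0, 0, 0.6],
  [0, 0, 0, 0, 0, 0.7],
  [0, 0, 0, 0, 0, 0.7],
  [0, 0, 0, 0, 0, 0.7],
  [0, 0, 0, 0, 0, 0.7],
  [0, 0, 0, 0, 0, 0.7],
  [0, 0, 0, 0, 0, 0.7],
  [0, 0, 0, 0, 0, 0.6],
])

```text
clock: 11.7
tcp_pos: [491.3, -199.1, 123.4]
tcp_rot: [3.141, -0.0, 2.601]
wrist_force: [0.1, 2.6, -1.0]
width: 14.5
gripper_force: 78.3
```

Request:
move_arm([
  [0, 0, 0, 0, 0, 0.4],
  [0, 0, 0, 0, 0, 0.4],
  [0, 0, 0, 0, 0, 0.4],
  [0, 0, 0, 0, 0, 0.3],
  [0, 0, 0, 0, 0, 0],
  [0, 0, 0, 0, 0, 0],
])

```text
clock: 12.3
tcp_pos: [491.2, -199.5, 123.3]
tcp_rot: [3.141, -0.0, 2.73]
wrist_force: [-0.5, 3.1, -1.2]
width: 14.7
gripper_force: 78.3
```

```bash
python3 - <<'E'
from h import *
print({k:read_state()[k] for k in('tcp_pos','tcp_rot','wrist_force','wrist_torque','joint_pos','width')})
E
```

```text
{'tcp_pos': array([ 491.21318583, -199.47340896,  123.32726992]), 'tcp_rot': array([ 3.14146329e+00, -2.17510546e-05,  2.72980171e+00]), 'wrist_force': array([-0.45580609,  3.07154954, -1.21428896]), 'wrist_torque': array([ 0.49125324, -0.00907326, -0.0546384 ]), 'joint_pos': array([-4.82551187e-01,  2.07345848e-02,  1.80466314e+00,  1.31749736e-04,
        1.31622577e+00, -1.64158975e+00]), 'width': 14.703087884770277}
```

Request:
move_arm([
  [0, 0, 0, 0, 0, 0.4],
  [0, 0, 0, 0, 0, 0.4],
  [0, 0, 0, 0, 0, 0.4],
  [0, 0, 0, 0, 0, 0.2],
  [0, 0, 0, 0, 0, 0],
  [0, 0, 0, 0, 0, 0],
])

```text
clock: 12.9
tcp_pos: [491.2, -199.6, 123.3]
tcp_rot: [-3.142, -0.0, 2.852]
wrist_force: [0.5, 2.3, -1.4]
width: 14.9
gripper_force: 78.3
```

Request:
move_arm([
  [0, 0, 0, 0, 0, 0.2],
  [0, 0, 0, 0, 0, 0.2],
  [0, 0, 0, 0, 0, 0],
  [0, 0, 0, 0, 0, 0],
])

```text
clock: 13.3
tcp_pos: [491.2, -199.6, 123.3]
tcp_rot: [-3.141, -0.0, 2.888]
wrist_force: [-0.1, 1.5, -0.7]
width: 14.7
gripper_force: 78.3
```

```bash
python3 - <<'E'
from h import *
snap('top','pics/t5.png');snap('side','pics/s5.png')
t=cv2.imread('pics/t5.png');s=cv2.imread('pics/s5.png')
c=lambda i,u,v,w,h,k: cv2.resize(i[v:v+h,u:u+w],None,fx=k,fy=k,interpolation=cv2.INTER_CUBIC)
cv2.imwrite('pics/crop5.png',np.hstack([c(t,333,205,50,75,8),c(s,271,222,50,75,8)]))
print({k:read_state()[k] for k in('tcp_pos','tcp_rot','wrist_force','wrist_torque')})
E
```

```text
{'tcp_pos': array([ 491.15647238, -199.61981624,  123.26862581]), 'tcp_rot': array([-3.14151619e+00, -7.37577424e-05,  2.88789587e+00]), 'wrist_force': array([ 0.51501869,  2.22679024, -1.04791166]), 'wrist_torque': array([ 0.27236927,  0.0722062 , -0.10283759])}
```

View pics/crop5.png

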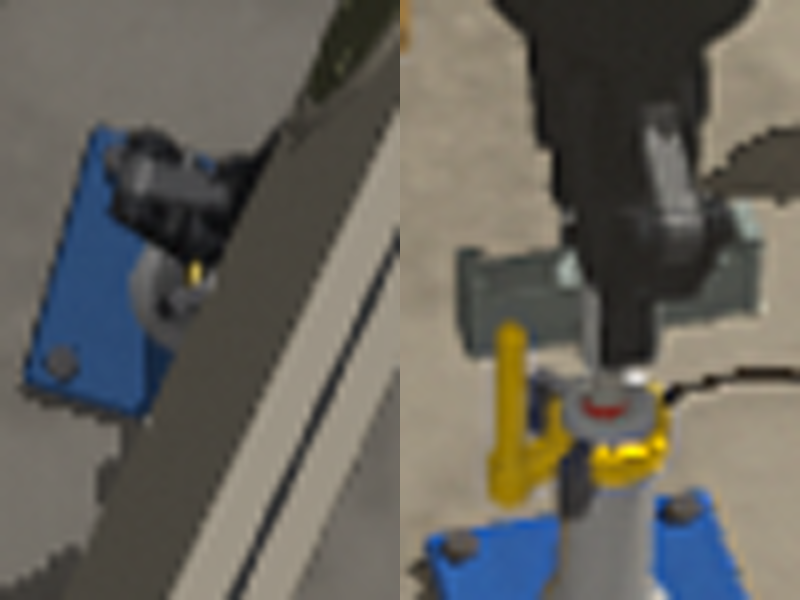

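The pin top is now at about (511,327) in the side crop, driven by the bar, and the red ring sits at the rim at (607,408). The force is still only friction, so the lever hasn't reached its stop. I'll keep turning in small steps.

Request:
move_arm([
  [0, 0, 0, 0, 0, 0.2],
  [0, 0, 0, 0, 0, 0.2],
  [0, 0, 0, 0, 0, 0],
  [0, 0, 0, 0, 0, 0],
])

```text
clock: 13.8
tcp_pos: [491.2, -199.6, 123.3]
tcp_rot: [-3.142, -0.0, 2.923]
wrist_force: [0.5, 1.8, -2.1]
width: 15.1
gripper_force: 78.3
```

Request:
move_arm([
  [0, 0, 0, 0, 0, 0.2],
  [0, 0, 0, 0, 0, 0.2],
  [0, 0, 0, 0, 0, 0],
  [0, 0, 0, 0, 0, 0],
])

```text
clock: 14.2
tcp_pos: [491.2, -199.6, 123.3]
tcp_rot: [-3.142, -0.0, 2.958]
wrist_force: [-0.4, 1.9, -1.2]
width: 14.7
gripper_force: 78.3
```

```bash
python3 - <<'E'
from h import *
S=lambda cu,cv:(271+(cu-400+.5)/8-.5,222+(cv+.5)/8-.5)
r=np.array([490.8,-200.8])
for c in((492,268),(511,327)): 
    a=atz('side',*S(*c),144)[:2]-r; print(a,np.degrees(np.arctan2(a[1],a[0])),np.hypot(*a))
print({k:read_state()[k] for k in('tcp_pos','tcp_rot','wrist_force','wrist_torque')})
E
```

```text
[-26.77223998  21.11177615] 141.74175981072594 34.09486656340125
[-33.44753556  -2.05478092] -176.48456898671893 33.51059175480179
{'tcp_pos': array([ 491.16639549, -199.62227804,  123.27995683]), 'tcp_rot': array([-3.14152268e+00, -3.34526904e-05,  2.95777461e+00]), 'wrist_force': array([-0.41589691,  1.94179961, -1.1661069 ]), 'wrist_torque': array([ 0.30079818,  0.13442131, -0.04319414])}
```

Request:
move_arm([
  [0, 0, 0, 0, 0, 0.2],
  [0, 0, 0, 0, 0, 0.2],
  [0, 0, 0, 0, 0, 0],
  [0, 0, 0, 0, 0, 0],
])

```text
clock: 14.6
tcp_pos: [491.1, -199.3, 123.2]
tcp_rot: [3.141, -0.0, 2.993]
wrist_force: [-0.9, 3.5, -1.1]
width: 14.5
gripper_force: 78.4
```

```bash
python3 - <<'E'
from h import *
print({k:read_state()[k] for k in('tcp_pos','tcp_rot','wrist_force','wrist_torque')})
E
```

```text
{'tcp_pos': array([ 491.14503789, -199.34376539,  123.23493559]), 'tcp_rot': array([ 3.14124861e+00, -2.28764092e-04,  2.99282456e+00]), 'wrist_force': array([-0.87084355,  3.54018945, -1.06300689]), 'wrist_torque': array([ 0.66332855,  0.25086412, -0.1219778 ])}
```

Request:
move_arm([
  [0, 0, 0, 0, 0, 0.2],
  [0, 0, 0, 0, 0, 0.2],
  [0, 0, 0, 0, 0, 0],
  [0, 0, 0, 0, 0, 0],
])

```text
clock: 15.0
tcp_pos: [491.0, -198.7, 123.2]
tcp_rot: [3.14, -0.001, 3.028]
wrist_force: [-1.1, 7.9, 0.8]
width: 14.6
gripper_force: 78.8
```

```bash
python3 - <<'E'
from h import *
print({k:read_state()[k] for k in('tcp_pos','tcp_rot','wrist_force','wrist_torque')})
E
```

```text
{'tcp_pos': array([ 491.04873908, -198.66712054,  123.18373654]), 'tcp_rot': array([ 3.14007732e+00, -6.83695194e-04,  3.02804277e+00]), 'wrist_force': array([-1.08119849,  7.86468991,  0.83783832]), 'wrist_torque': array([ 1.12455084,  0.35078794, -0.36921611])}
```

The force rose from about 2 N to 8 N, so the lever is at its stop. I'll ease the push slightly and check once more.

Request:
move_arm([
  [0, 0, 0, 0, 0, -0.2],
  [0, 0, 0, 0, 0, 0],
  [0, 0, 0, 0, 0, 0],
  [0, 0, 0, 0, 0, 0],
  [0, 0, 0, 0, 0, 0],
])

```text
clock: 15.5
tcp_pos: [491.1, -198.9, 123.2]
tcp_rot: [3.14, -0.001, 3.011]
wrist_force: [-1.7, 7.4, -0.3]
width: 15.1
gripper_force: 78.6
```

```bash
python3 - <<'E'
from h import *
snap('side','pics/s6.png')
s=cv2.imread('pics/s6.png')
cv2.imwrite('pics/crop6.png',cv2.resize(s[222:297,261:331],None,fx=8,fy=8,interpolation=cv2.INTER_CUBIC))
print({k:read_state()[k] for k in('tcp_pos','tcp_rot','wrist_force','wrist_torque')})
E
```

```text
{'tcp_pos': array([ 491.07263642, -198.9178269 ,  123.18615463]), 'tcp_rot': array([ 3.14053924e+00, -5.84059130e-04,  3.01066228e+00]), 'wrist_force': array([-1.04599703,  6.98559404,  0.58133777]), 'wrist_torque': array([ 0.99832463,  0.26845347, -0.18906674])}
```

View pics/crop6.png

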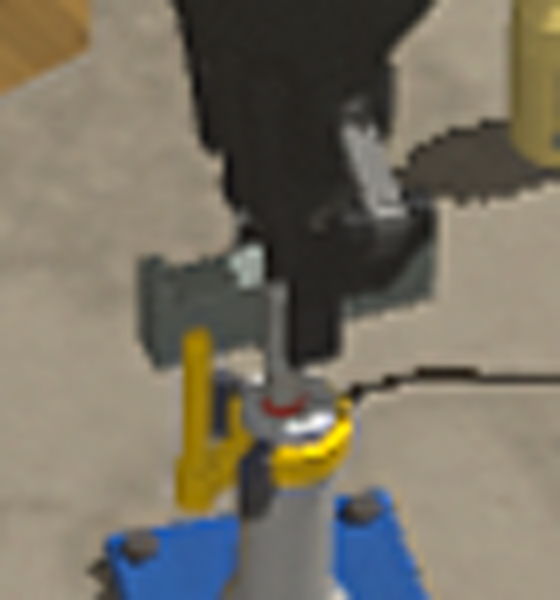

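The pin has moved on to about (518,332) in the earlier crop's coordinates, against the stop. The red ring is still at the rim, the rest is upright, and the bystanders in view haven't moved.

```bash
python3 -c "
from bench import *
print(sign_off())"
```

```text
the job is handed in; nothing more can be done
None
```

I handed the job in with the gripper still holding the rest upright in the sleeve, its red ring at the rim and the cam lever pushed to its closed stop. The stop showed as a rise in push force from about 2 N to 8 N; sign-off returned no verdict.

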